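# Roll a milled block over the front edge of a deburring board

### The arm

A 6-joint arm with a two-finger parallel gripper is mounted at the origin on a cart in front of the work surface, level with it; the furniture and walls round the work are solid. World frame = base frame: x ahead of the robot, y to its left, z up, the work surface at z = 0. Lengths are in m, angles in rad, forces in N, time in s.
With the tool pointing down it reaches from about 0.25 to 0.725 m from the base axis. Payload 4 kg.
Tool frame: the origin (TCP) lies midway between the tips of the shut fingers; the grasp point (between the pads) lies 19 mm behind it; z points along the fingers, y is the direction in which the jaws open and shut (so a half turn about z gives the same grasp; the last joint's range is limited). The gripper opens to 85 mm and grips with 20 to 120 N. Pads are 22 mm wide; open, the fingers measure 114 mm over their backs; the gripper's body (76 mm by 85 mm) begins 54 mm behind the grasp point. The pads swing forward as they close: fully open they stand 13 mm farther back than shut.
Start: joints at [-1.149, 0.241, 0.005, 1.335, 0, 1.571], TCP at [0.205, -0.456, 0.231] pointing down, gripper open.
Joint ranges: [-2.72, 2.72], [-1.05, 1.87], [-1.09, 1.28], [-1.99, 2.15], [-1.42, 1.44], [-3.14, 3.14]. Speed limits (rad/s): [2.79, 2.79, 3.14, 3.14, 3.14, 3.14].

### API

Orientations are given as a unit quaternion [x, y, z, w].
In Python, from workcell import bot gives the robot as it stands.
- The arm moves only by the shell command python3 -m inch 'ROWS'. ROWS is JSON, a list of rows, each a list of 5 numbers: the shift along the tool's x, y, z scaled (see below), then the turn about the tool's z scaled (see below), then the closure, from 0 (fully open) to 1 (shut). A call has 1 to 10 rows; each row is the pose to reach, as a shift and turn from the pose commanded when the call began, along the tool's axes at that moment; what a row does not reach only later rows make up. The controller multiplies each number of a shift by 100 cm and each number of a turn by 120 degrees. A row lasts 1/8 s, in which the tool goes at most 62.5 mm and 10.7 degrees, less where a joint would pass 70% of its speed; a pose out of reach is approached as far as the arm can. A call with a number of a shift or a turn outside -1 to 1 is refused whole. A call with a gripper value outside its range is refused whole. The fingers move at their own pace and stop on an object; the grip force is fixed at half the most. Time passes only in rows, so rows that repeat a pose let the fingers close. It gives the time, the measured TCP pose, the force and the opening at its end, in the units of the state.
- bot.get_obs(): the state, without advancing time (a new reading comes with each control period).
- bot.camera(name): name is "side" or "top"; returns the picture (384x512x3 uint8, red, green, blue); there is no depth.
- bot.calibration(name): a dict with "intrinsics" (3x3 intrinsics, pixels), "xyz" and "attitude" of the camera in the world. Camera axes: x right, y down, z forward; pixel columns grow to the right and rows downward; lengths in m; the calibration is good to about 2 mm. A picture is of the moment at which its call begins. calibration takes no time and is no camera call.
- bot.job_done(): hands the job in, once; it reports no verdict.
Trained networks look in the newest picture that a camera, given by its name, has taken for a name from the list of things; names that differ only in an ending like _2 or _b are one class to them, and where a whole thing is asked for, a point or a joint stands for the part that bears it (a point fixed in the world has none). Each returns a list of dicts, best first, with "score" (0 to 1); they miss things now and then, are a little off and sometimes report something else, mostly with a low value. They report only what shows in the picture. A call takes as long as a camera call. They do not tell look-alikes from the thing itself.
- bot.masks_of(camera, target): "pixels" (384x512 bool, what is visible of it) and "extent" ([left, top, width, height] as shares, 0 to 1, of the picture: columns of its width, rows of its height, round what is visible of it).
- bot.spot_point(camera, target): "point" ([column, row] as shares, 0 to 1, of the picture: columns of its width, rows of its height: a listed point, or the origin of a listed thing).
The state is a dict: "clock": time; "joint_pos": joint angles; "joint_vel": joint speeds; "tau": joint torques, N m; "eef_pos": TCP position; "tool_rot": TCP orientation; "ft_force": force on the tool from outside, world axes, zero at the start; "ft_torque": the same for the moment, N m; "grip_width": finger opening in m.
Only numpy, scipy, OpenCV 4.12 (cv2) and the standard library are available. Lean on these libraries where they do the work, as an engineer would, in place of code of your own. Each camera call takes 0.05 s, during which the arm holds its last target.

### The job

Turn the milled block over for deburring its other face, without gripping or lifting it: with the fingertips push it flat along the bench until its long side sits square against the front edge of the low deburring board, then keep pushing it against that edge so that its near side tips up and it rolls over the edge onto the board, other face up. Then push it on across the board until its long side lies square against the wooden stop strip at the back, and leave it there. Do not disturb the two bushes and the bolt beside it.

Things in the scene. Friction and masses are not known exactly. Their poses are not given: they have to be found in the camera images.
- block: milled aluminium block, a plain cuboid 70 (x) x 100 (y) x 20 (z) mm with a few holes, 0.2 to 0.4 kg, loose. Origin: centre of the face that is underneath at the start; z points up at the start, down once turned over. It starts flat on the bench between robot and board, the middle of its far side 25 to 50 mm short of the board's front edge, its long side (y) turned at most 0.3 rad from that edge.
- block_center (a point): centre of the block, 10 mm above its origin's face; axes as the block's. The block's friction is about 0.6: pressed against the board's front edge with 10 to 15 N on its near side, that side comes up with the fingertips as they rise in an arc of 70 mm radius about its far lower edge; pushed on past upright (about 0.4 rad) it falls onto the board.
- board: deburring board fixed to the bench: plywood with a black rubber top, 125 (x) x 200 (y) mm, its top 12 mm above the bench. Origin: centre of its underside, on the bench; +x points from its front edge (at x = -62.5 mm, upright and 12 mm high) to its back, z up. A wooden stop strip 12 mm thick, rising 18 mm above the rubber, runs along the whole back edge.
- board_edge (a point): middle of the board's front edge, at the height of its top; axes as the board's.
- board_stop (a point): middle of the foot of the stop strip's front face, on the rubber, 113 mm behind the front edge; axes as the board's.
- steel_bush: grey plain bush, 42 mm diameter, 30 mm high, standing left of the block; origin at the centre of its underside. Leave it alone.
- flanged_bush: grey bush with a flange, 42 mm diameter, 22 mm high, standing right of the block; origin at the centre of its underside. Leave it alone.
- bolt: hexagon bolt standing on its head, 24 mm wide, 48 mm high, left of the board; origin at the centre of its underside. Leave it alone.
There are look-alikes about, which are no part of the job. What is shaped like the block but blue is not meant.

How it is judged:
By the outcome, as a careful person would: the job done as asked, in the order asked, and still so for the second after the job is handed in, with the robot touching nothing.
It also fails if it takes over 69 s, if anything falls off the work surface, if the arm or the gripper's body presses on something with over 40 N, if the wrist force passes 120 N, or if a joint passes its speed limit or range.

## Working session

There is one attempt and no reset: what is moved stays moved. The work goes in short steps, Python scripts to look and compute and a shell command to move; the robot and the scene stay as the last step left them, time stands still between calls to the robot, and variables do not carry over. Pictures are saved under pics/ and viewed, and the job is handed in when it is done.

```bash
mkdir -p pics; ls
python3 - <<'E'
from workcell import bot
import cv2,numpy as np
o=bot.get_obs()
for k,v in o.items(): print(k,np.round(v,4))
for n in("top","side"):
    im=bot.camera(n); cv2.imwrite(f"pics/{n}0.png",im[:,:,::-1]); print(n,bot.calibration(n))
E
```

```text
pics
clock 0.0
joint_pos [-1.149   0.2414  0.0037  1.3352  0.      1.5708]
joint_vel [ 0.0001 -0.0009  0.      0.0002 -0.0013 -0.0003]
tau [-2.00000e-04 -3.72313e+01  2.52411e+01  1.68000e-02 -0.00000e+00
 -0.00000e+00]
eef_pos [ 0.2044 -0.4556  0.2304]
tool_rot [ 9.778e-01  2.093e-01 -2.000e-04 -1.000e-03]
ft_force [ 0.1288 -0.9611  0.1892]
ft_torque [ 0.0203 -0.009  -0.0702]
grip_width 0.0856
top {'intrinsics': array([[391.99030438,   0.        , 255.76727425],
       [  0.        , 391.99030438, 188.64863543],
       [  0.        ,   0.        ,   1.        ]]), 'xyz': array([0.47694124, 0.01162388, 0.90130826]), 'attitude': array([ 0.70745295, -0.70416349,  0.04041639, -0.04506244])}
side {'intrinsics': array([[441.27030152,   0.        , 251.15213365],
       [  0.        , 441.27030152, 185.11014811],
       [  0.        ,   0.        ,   1.        ]]), 'xyz': array([0.41013479, 0.91655345, 0.49653227]), 'attitude': array([-0.06030726,  0.8419121 , -0.53371657,  0.05190057])}
```

View pics/top0.png

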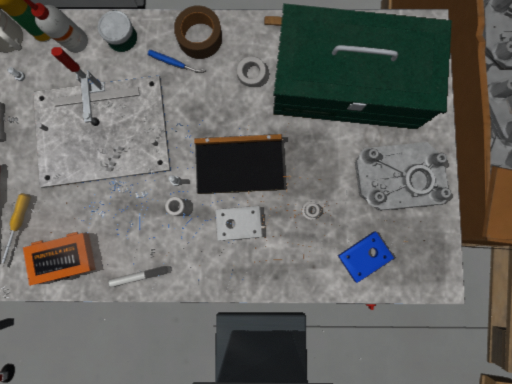

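View pics/side0.png

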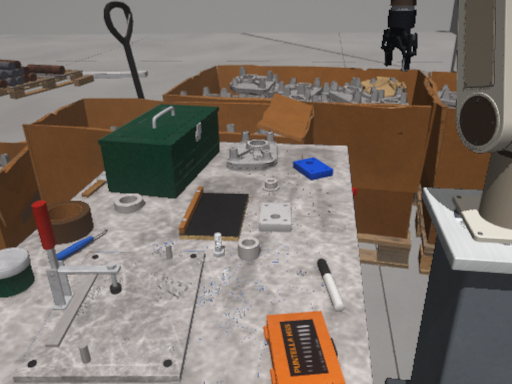

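Top view: silver block at about (240,223), black-topped board at (240,165), steel bush (177,207), flanged bush (313,211), bolt (177,181). The blue cuboid at (366,257) is the look-alike; silver (240,223) fits because it is milled aluminium and lies between the robot and the board.

```bash
cat > h.py <<'E'
from workcell import bot
import cv2,numpy as np
from scipy.spatial.transform import Rotation as R
from scipy.optimize import least_squares
def cal(n):
    c=bot.calibration(n); return c["intrinsics"],np.array(c["xyz"]),R.from_quat(c["attitude"]).as_matrix()
def proj(n,P):
    K,t,A=cal(n); q=(np.atleast_2d(P)-t)@A; q=q@K.T; return q[:,:2]/q[:,2:]
def back(n,uv,z):
    K,t,A=cal(n); uv=np.atleast_2d(uv).astype(float); d=np.c_[uv,np.ones(len(uv))]@np.linalg.inv(K).T@A.T
    return t+d*((z-t[2])/d[:,2])[:,None]
def tri(u1,u2):
    f=lambda P: np.r_[proj("top",P)[0]-u1,proj("side",P)[0]-u2]
    r=least_squares(f,[.45,0,.02]); return r.x,np.abs(r.fun).max()
def crop(n,c,w,h,s,name,im=None,lines=[]):
    im=bot.camera(n) if im is None else im
    x0=int(c[0]-w/2);y0=int(c[1]-h/2);im=im[y0:y0+h,x0:x0+w,::-1]
    im=cv2.resize(im,None,fx=s,fy=s,interpolation=cv2.INTER_CUBIC)
    for l in lines:
        p=((np.array(l)-[x0,y0]+.5)*s).astype(int); cv2.polylines(im,[p.reshape(-1,1,2)],False,(0,0,255),1)
    cv2.imwrite("pics/"+name,im)
E
python3 - <<'E'
from h import *
for n in("top","side"):
    im=bot.camera(n)
    for t in("block","board"):
        for m in bot.masks_of(n,t)[:3]:
            p=m["pixels"].astype(np.uint8); c=max(cv2.findContours(p,0,1)[0],key=cv2.contourArea)
            r=cv2.minAreaRect(c); print(n,t,round(m["score"],2),p.sum(),np.round(cv2.boxPoints(r),1).tolist())
    for t in("block","block_center","board","board_edge","board_stop","steel_bush","flanged_bush","bolt"):
        print(n,t,[(round(d["score"],2),np.round(np.array(d["point"])*[512,384],1).tolist()) for d in bot.spot_point(n,t)[:3]])
crop("top",(240,195),170,140,4,"topc.png");crop("side",(245,215),150,110,5,"sidec.png")
print(bot.get_obs()["clock"])
E
```

```text
top block 0.89 1277 [[214.5, 209.10000610351562], [258.70001220703125, 205.10000610351562], [261.5, 236.0], [217.3000030517578, 240.10000610351562]]
top board 0.77 4798 [[193.89999389648438, 137.6999969482422], [280.8999938964844, 133.60000610351562], [283.5, 189.39999389648438], [196.5, 193.5]]
top block [(0.88, [240.3, 224.1]), (0.65, [363.5, 254.5])]
top block_center [(0.96, [368.6, 258.4]), (0.73, [238.1, 223.5]), (0.38, [312.3, 209.4])]
top board [(0.71, [237.6, 164.1])]
top board_edge [(0.97, [239.9, 188.7])]
top board_stop [(0.65, [239.2, 141.9]), (0.4, [237.1, 163.2])]
top steel_bush [(0.6, [177.3, 209.6])]
top flanged_bush [(0.71, [312.6, 208.5])]
top bolt [(0.49, [175.7, 178.8])]
side block 0.61 597 [[290.29998779296875, 168.8000030517578], [300.29998779296875, 150.39999389648438], [335.1000061035156, 169.39999389648438], [325.0, 187.8000030517578]]
side block 0.6 969 [[258.0, 202.0], [292.0, 202.0], [292.0, 232.0], [258.0, 232.0]]
side board 0.78 2809 [[177.10000610351562, 238.39999389648438], [185.5, 184.39999389648438], [249.10000610351562, 194.3000030517578], [240.6999969482422, 248.3000030517578]]
side block [(0.82, [274.5, 220.9]), (0.7, [313.9, 168.1])]
side block_center [(0.95, [276.2, 216.9]), (0.75, [311.7, 170.6])]
side board [(0.71, [215.8, 219.1])]
side board_edge [(0.82, [242.2, 211.2])]
side board_stop [(0.68, [191.6, 212.7])]
side steel_bush [(0.65, [248.1, 255.9])]
side flanged_bush [(0.58, [268.2, 189.9])]
side bolt [(0.58, [215.6, 255.8])]
1.3
```

View pics/topc.png

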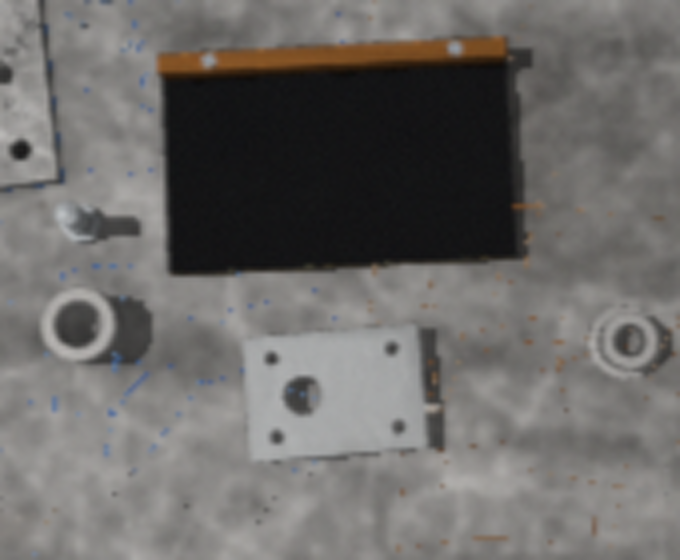

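View pics/sidec.png

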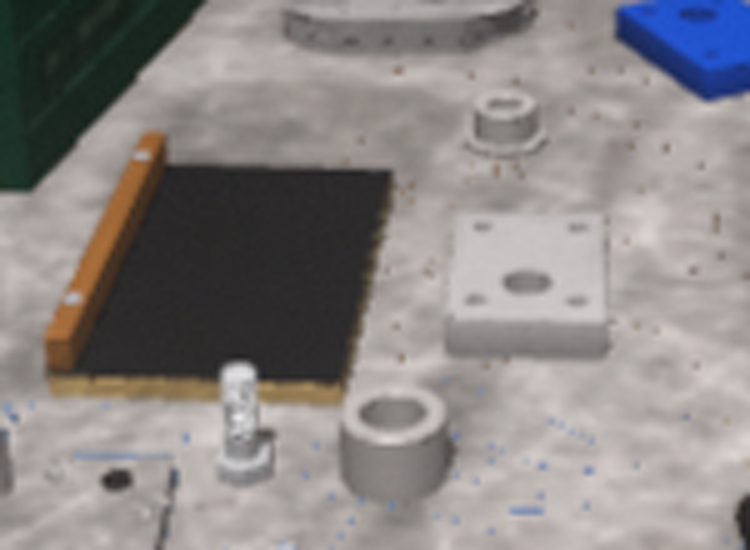

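Run:
```python
from h import *
T=lambda x,y:(155+(x+.5)/4-.5,125+(y+.5)/4-.5)
S=lambda x,y:(170+(x+.5)/5-.5,160+(y+.5)/5-.5)
prs={"blk farL":(T(245,341),S(450,318)),"blk farR":(T(420,326),S(455,214)),"blk nearR":(T(428,448),S(607,212)),"blk nearL":(T(252,460),S(608,318)),
"bd frontL":(T(170,273),S(340,382)),"bd frontR":(T(520,258),S(392,172)),
"stop topL":(T(158,54),S(50,342)),"stop topR":(T(505,38),S(152,134))}
out={}
for k,(a,b) in prs.items():
    p,e=tri(np.array(a),np.array(b)); out[k]=p; z=.02 if k[:3]=="blk" else .012 if k[:2]=="bd" else .03
    print(k,np.round(p*1e3,1),"err",round(e,1),"top@z",np.round(back("top",a,z)[0]*1e3,1),"side@z",np.round(back("side",b,z)[0]*1e3,1))
c=np.mean([back("top",prs[k][0],.02)[0] for k in prs if k[:3]=="blk"],0);print("block c",c)
for nm,a,b,z in(("edge",(239.9,188.7),(242.2,211.2),.012),("stop",(239.2,141.9),(191.6,212.7),.012),("blkc",(238.1,223.5),(276.2,216.9),.01),("steel",(177.3,209.6),(248.1,255.9),0),("fl",(312.6,208.5),(268.2,189.9),0),("bolt",(175.7,178.8),(215.6,255.8),0)):
    p,e=tri(np.array(a),np.array(b)); print(nm,np.round(p*1e3,1),round(e,1),np.round(back("top",a,z)[0]*1e3,1))
```

```text
blk farL [533.4 106.8  21.9] err 0.9 top@z [535.5 107.3  20. ] side@z [532.1 103.6  20. ]
blk farR [543.8   8.7  20.7] err 0.3 top@z [544.4   8.8  20. ] side@z [543.3   7.4  20. ]
blk nearR [474.5   4.   23.3] err 0.9 top@z [476.3   4.1  20. ] side@z [472.9  -2.6  20. ]
blk nearL [466.8 101.7  23.4] err 1.1 top@z [469.1 102.2  20. ] side@z [465.   95.6  20. ]
bd frontL [572.8 151.1  14.3] err 0.7 top@z [574.7 151.7  12. ] side@z [572.2 147.6  12. ]
bd frontR [583.5 -48.2  12.5] err 0.3 top@z [584.2 -48.2  12. ] side@z [582.8 -49.1  12. ]
stop topL [695.1 158.   29.4] err 1.4 top@z [698.1 158.6  30. ] side@z [691.8 159.8  30. ]
stop topR [704.8 -39.3  31.9] err 1.3 top@z [708.1 -38.9  30. ] side@z [702.3 -42.   30. ]
block c [0.50633881 0.05559371 0.02      ]
edge [581.4  53.4  19.3] 1.1 [584.8  54.   12. ]
stop [695.9  57.1   9.7] 0.5 [694.1  56.7  12. ]
blkc [503.4  57.1  11.5] 0.9 [505.5  57.4  10. ]
steel [ 5.399e+02  1.988e+02 -2.000e-01] 1.2 [537.1 198.4   0. ]
fl [ 541.1 -113.9   -5.6] 0.2 [ 541.1 -113.1    0. ]
bolt [607.6 204.3  -1.6] 0.6 [608.8 204.2   0. ]
```

```bash
cat >> h.py <<'E'
YAW=0.049; BX=np.array([np.cos(YAW),np.sin(YAW),0]); BY=np.array([-np.sin(YAW),np.cos(YAW),0])
EDGE=np.array([.579,.0515,.012])   # middle of front edge
def st():
    o=bot.get_obs(); p=np.array(o["eef_pos"]); A=R.from_quat(o["tool_rot"]).as_matrix()
    yaw=np.arctan2(A[1,0],A[0,0]); f=np.array(o["ft_force"])
    d=p-EDGE
    print("t",round(o["clock"],2),"p",np.round(p*1e3,1),"yaw",round(yaw,4),"brd",np.round([d@BX*1e3,d@BY*1e3,p[2]*1e3],1),"F",np.round([f@BX,f@BY,f[2]],1),"w",round(o["grip_width"],4))
    return p,A,yaw
def go(tgt,tyaw=YAW):
    p,A,yaw=st(); print("shift",np.round((np.array(tgt)-p)@A,4),"turn",round(-(tyaw-yaw)/np.radians(120),4))
E
python3 - <<'E'
from h import *
go([.426,.052,.231]); A=st()[1]; print(A.round(3))
E
```

```text
t 1.3 p [ 204.7 -456.2  231.3] yaw 0.4218 brd [-398.7 -488.7  231.3] F [-0.  -0.2 -0.2] w 0.0854
shift [ 4.099e-01 -3.730e-01  3.000e-04] turn 0.178
t 1.3 p [ 204.7 -456.2  231.3] yaw 0.4218 brd [-398.7 -488.7  231.3] F [-0.  -0.2 -0.2] w 0.0854
[[ 0.912  0.409 -0.   ]
 [ 0.409 -0.912  0.   ]
 [-0.    -0.    -1.   ]]
```

```bash
python3 -m inch '[[0.05,-0.045,0,0.02,0.4],[0.09,-0.08,0,0.06,0.4],[0.13,-0.12,0,0.1,0.4],[0.17,-0.155,0,0.14,0.4],[0.21,-0.19,0,0.178,0.4],[0.25,-0.23,0,0.178,0.4],[0.29,-0.265,0,0.178,0.4],[0.33,-0.3,0,0.178,0.4],[0.37,-0.337,0,0.178,0.4],[0.41,-0.373,0,0.178,0.4]]'; python3 -c "
from h import *
go([.426,.052,.06])
im=bot.camera('side');crop('side',(300,170),240,180,3,'s1.png',im);crop('top',(240,200),200,150,4,'t1.png')"
```

```text
clock: 2.55
eef_pos: [0.4277, 0.0366, 0.2316]
tool_rot: [0.999, 0.037, -0.0, -0.007]
ft_force: [-0.3, -0.1, 0.4]
grip_width: 0.0512
t 2.55 p [427.7  36.6 231.6] yaw 0.0748 brd [-151.9   -7.5  231.6] F [-0.3 -0.1  0.4] w 0.0512
shift [-0.0006 -0.0129  0.1718] turn 0.0123
```

```bash
python3 -m inch '[[0,0,0.04,0,0.4],[0,0,0.09,0,0.4],[0,0,0.13,0,0.4],[0,0,0.17,0,0.4],[0,0,0.17,0,0.4],[0,0,0.17,0,0.4]]'; python3 -c "
from h import *
go([.426,.052,.03])
crop('side',(300,170),240,180,3,'s1.png');crop('top',(240,200),200,150,4,'t1.png')"
```

```text
clock: 3.4
eef_pos: [0.428, 0.0349, 0.0626]
tool_rot: [0.999, 0.036, 0.0, -0.008]
ft_force: [0.7, -0.2, 0.9]
grip_width: 0.0512
t 3.4 p [428.   34.9  62.6] yaw 0.0715 brd [-151.7   -9.2   62.6] F [ 0.7 -0.3  0.9] w 0.0512
shift [-0.0008 -0.0167  0.0328] turn 0.0107
```

View pics/s1.png

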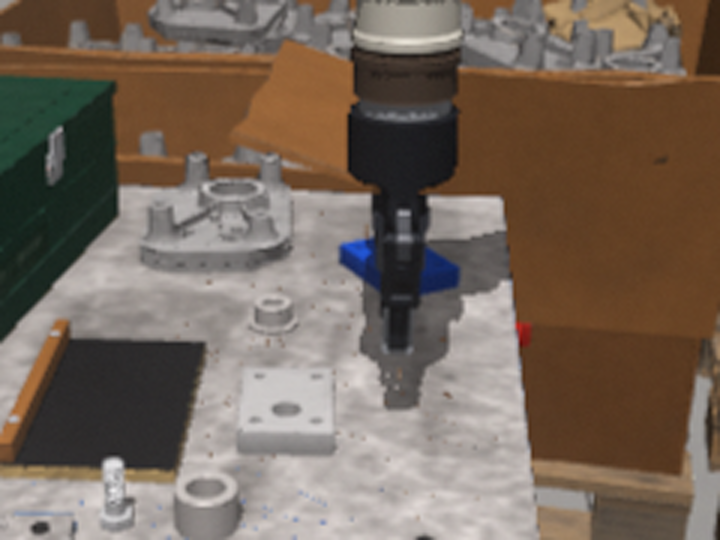

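View pics/t1.png

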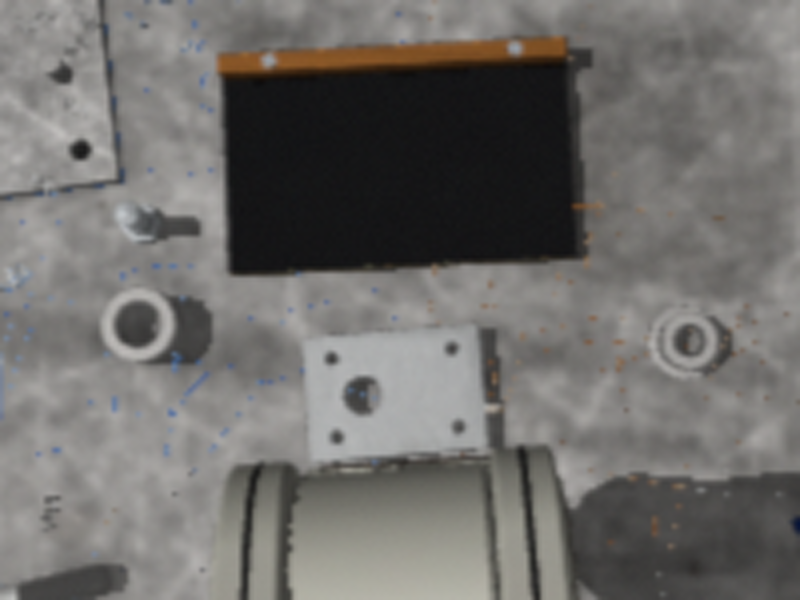

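```bash
python3 - <<'E'
from h import *
for z in (.055,.06,.065,.07,.075):
    print(z,proj("side",[[.428,.066,z],[.417,.074,z],[.439,.074,z]]).round(1).tolist())
E
python3 -m inch '[[0,-0.01,0.0,0.005,0.4],[-0.001,-0.0165,0.02,0.0107,0.4],[-0.001,-0.0165,0.03,0.0107,0.4],[-0.001,-0.0165,0.035,0.0107,0.4],[-0.001,-0.0165,0.035,0.0107,0.4]]'; python3 -c "
from h import *
st()"
```

```text
0.055 [[309.7, 203.2], [314.8, 205.2], [304.4, 204.7]]
0.06 [[309.8, 201.1], [314.9, 203.1], [304.5, 202.6]]
0.065 [[309.9, 199.1], [315.0, 201.0], [304.5, 200.5]]
0.07 [[310.0, 197.0], [315.1, 198.9], [304.6, 198.4]]
0.075 [[310.0, 194.9], [315.1, 196.8], [304.7, 196.3]]
clock: 4.12
eef_pos: [0.4259, 0.0371, 0.0265]
tool_rot: [0.999, 0.034, -0.001, -0.014]
ft_force: [0.8, -0.3, 0.0]
grip_width: 0.0512
t 4.12 p [425.9  37.1  26.5] yaw 0.0682 brd [-153.6   -6.9   26.5] F [ 0.7 -0.3  0. ] w 0.0512
```

```bash
python3 -c "
from h import *
o=bot.get_obs();print(np.round(o['joint_pos'],3),np.round(o['joint_vel'],3));A=st()[1];print(A.round(3))"
python3 -m inch '[[0,0,0,0,0.4],[0,0,0,0,0.4],[0,0,0,0,0.4],[0,0,0,0,0.4]]'; python3 -c "
from h import *
o=bot.get_obs();print(np.round(o['joint_pos'],3),np.round(o['joint_vel'],3));A=st()[1];print(A.round(3))"
```

```text
[ 0.067  0.315 -0.497  0.76   0.028  3.141] [-0.003 -0.008  0.007  0.005  0.001  0.   ]
t 4.12 p [425.9  37.1  26.5] yaw 0.0682 brd [-153.6   -6.9   26.5] F [ 0.7 -0.3  0. ] w 0.0512
[[ 0.998  0.068 -0.003]
 [ 0.068 -0.997  0.027]
 [-0.001 -0.028 -1.   ]]
clock: 4.62
eef_pos: [0.4261, 0.0371, 0.0267]
tool_rot: [0.999, 0.034, -0.001, -0.014]
ft_force: [1.1, -0.2, -0.3]
grip_width: 0.0511
[ 0.067  0.314 -0.497  0.76   0.028  3.141] [-0.     0.003  0.    -0.001 -0.    -0.001]
t 4.62 p [426.1  37.1  26.7] yaw 0.0681 brd [-153.5   -6.9   26.7] F [ 1.1 -0.3 -0.3] w 0.0511
[[ 0.998  0.068 -0.002]
 [ 0.068 -0.997  0.028]
 [-0.    -0.028 -1.   ]]
```

```bash
python3 -m inch '[[0,0,-0.04,-0.05,0.4],[0,0,-0.04,-0.15,0.4],[0,0,-0.04,-0.24,0.4],[0,0,-0.04,-0.32,0.4],[0,0,-0.04,-0.41,0.4],[0,0,-0.04,-0.5,0.4],[0,0,-0.04,-0.58,0.4],[0,0,-0.04,-0.67,0.4],[0,0,-0.04,-0.75,0.4],[0,0,-0.04,-0.75,0.4]]';python3 -m inch '[[0,0,0,-0.05,0.4],[0,0,0,-0.14,0.4],[0,0,0,-0.23,0.4],[0,0,0,-0.31,0.4],[0,0,0,-0.4,0.4],[0,0,0,-0.48,0.4],[0,0,0,-0.57,0.4],[0,0,0,-0.65,0.4],[0,0,0,-0.74,0.4],[0,0,0,-0.74,0.4]]'; python3 -c "
from h import *
o=bot.get_obs();print(np.round(o['joint_pos'],3),np.round(o['joint_vel'],3));A=st()[1];print(A.round(3));go([.426,.052,.06],YAW+np.pi)"
```

```text
clock: 5.88
eef_pos: [0.426, 0.0359, 0.0666]
tool_rot: [0.683, 0.73, 0.009, -0.01]
ft_force: [-0.1, -0.2, -0.1]
grip_width: 0.0511
clock: 7.12
eef_pos: [0.4261, 0.0359, 0.0666]
tool_rot: [-0.021, 1.0, 0.014, -0.001]
ft_force: [-0.9, -0.4, -0.1]
grip_width: 0.0514
[ 0.064  0.254 -0.449  0.869  0.028  0.022] [ 0.     0.002  0.001  0.002 -0.001  0.029]
t 7.12 p [426.1  35.9  66.6] yaw -3.0988 brd [-153.5   -8.1   66.6] F [-0.9 -0.3 -0.1] w 0.0514
[[-0.999 -0.043 -0.002]
 [-0.043  0.999  0.027]
 [ 0.001  0.028 -1.   ]]
t 7.12 p [426.1  35.9  66.6] yaw -3.0988 brd [-153.5   -8.1   66.6] F [-0.9 -0.3 -0.1] w 0.0514
shift [-0.0006  0.0159  0.007 ] turn -3.003
```

```bash
python3 -m inch '[[0,0.01,0.02,-0.003,0.4],[0,0.016,0.035,-0.003,0.4],[0,0.016,0.04,-0.003,0.4],[0,0.016,0.044,-0.003,0.4],[0,0.016,0.048,-0.003,0.4],[0,0.016,0.048,-0.003,0.4]]'; python3 -c "
from h import *
st()
crop('side',(300,200),160,120,5,'s2.png')"
```

```text
clock: 7.88
eef_pos: [0.4253, 0.0531, 0.0191]
tool_rot: [-0.026, 1.0, 0.014, -0.001]
ft_force: [1.5, 0.1, -0.0]
grip_width: 0.0514
t 7.88 p [425.3  53.1  19.1] yaw -3.0891 brd [-153.5    9.1   19.1] F [ 1.5  0.1 -0. ] w 0.0514
```

View pics/s2.png

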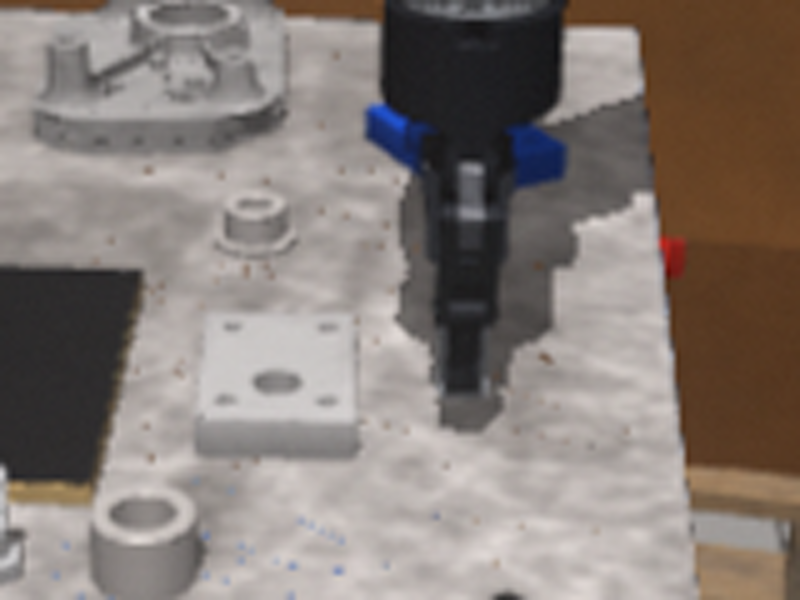

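Run:
```python
from h import *
for z in (.015,.02,.025,.03):
    print(z,proj("side",[[.425,.079,z],[.425,.092,z],[.436,.092,z]]).round(1).tolist())
```

```text
0.015 [[310.3, 222.5], [310.0, 225.5], [304.9, 225.2]]
0.02 [[310.4, 220.4], [310.1, 223.5], [304.9, 223.2]]
0.025 [[310.4, 218.4], [310.2, 221.4], [305.0, 221.1]]
0.03 [[310.5, 216.4], [310.3, 219.4], [305.1, 219.1]]
```

```bash
python3 -m inch '[[0,0,0.006,0,0.4],[0,0,0.012,0,0.4],[0,0,0.016,0,0.4],[0,0,0.018,0,0.4],[0,0,0.018,0,0.4]]'; python3 -c "
from h import *
st()"
```

```text
clock: 8.55
eef_pos: [0.425, 0.0537, 0.0008]
tool_rot: [-0.027, 1.0, 0.014, -0.001]
ft_force: [-1.0, -1.0, -0.0]
grip_width: 0.0512
t 8.55 p [425.   53.7   0.8] yaw -3.0881 brd [-153.7    9.8    0.8] F [-1.  -0.9 -0. ] w 0.0512
```

```bash
python3 -m inch '[[-0.01,0,0,0.002,0.4],[-0.02,0,0,0.002,0.4],[-0.026,0,0,0.002,0.4],[-0.03,0,0,0.002,0.4],[-0.034,0,0,0.002,0.4],[-0.038,0,0,0.002,0.4],[-0.042,0,0,0.002,0.4],[-0.046,0,0,0.002,0.4],[-0.05,0,0,0.002,0.4],[-0.054,0,0,0.002,0.4]]'; python3 -c "
from h import *
st()
crop('side',(270,200),160,120,5,'s3.png')"
```

```text
clock: 9.8
eef_pos: [0.4794, 0.0566, 0.0009]
tool_rot: [-0.025, 1.0, 0.014, -0.001]
ft_force: [-2.4, 0.2, -0.6]
grip_width: 0.0509
t 9.8 p [479.4  56.6   0.9] yaw -3.0924 brd [-99.3  10.    0.9] F [-2.4  0.3 -0.6] w 0.0509
```

View pics/s3.png

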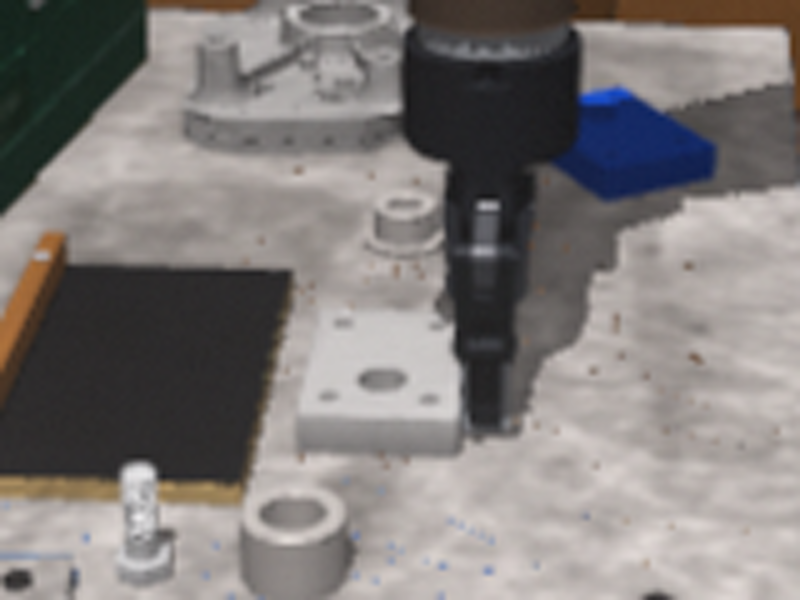

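The fingers sit flush on the block's near face at crop (470,390). The far face is still short of the board, so I keep pushing.

```bash
python3 -m inch '[[-0.003,0,0,0,0.4],[-0.006,0,0,0,0.4],[-0.009,0,0,0,0.4],[-0.012,0,0,0,0.4],[-0.014,0,0,0,0.4],[-0.014,0,0,0,0.4]]'; python3 -c "
from h import *
st()";python3 -m inch '[[-0.0015,0,0,0,0.4],[-0.003,0,0,0,0.4]]'; python3 -c "
from h import *
st()"
```

```text
clock: 10.6
eef_pos: [0.4936, 0.0573, 0.001]
tool_rot: [-0.025, 1.0, 0.014, -0.0]
ft_force: [-1.4, 1.1, -0.5]
grip_width: 0.0512
t 10.6 p [493.6  57.3   1. ] yaw -3.0924 brd [-85.  10.   1.] F [-1.3  1.2 -0.5] w 0.0512
clock: 10.85
eef_pos: [0.4958, 0.0574, 0.001]
tool_rot: [-0.025, 1.0, 0.014, -0.001]
ft_force: [-1.9, -0.4, 0.8]
grip_width: 0.0512
t 10.85 p [495.8  57.4   1. ] yaw -3.0923 brd [-82.8  10.    1. ] F [-1.9 -0.4  0.8] w 0.0512
```

```bash
python3 -m inch '[[-0.001,0,0,0,0.4],[-0.002,0,0,0,0.4]]';python3 -m inch '[[-0.001,0,0,0,0.4],[-0.002,0,0,0,0.4]]'; python3 -c "
from h import *
st()
crop('side',(265,200),160,120,5,'s4.png');crop('top',(240,200),160,120,5,'t4.png')"
```

```text
clock: 11.1
eef_pos: [0.4968, 0.0575, 0.0008]
tool_rot: [-0.025, 1.0, 0.014, -0.002]
ft_force: [-5.9, -0.5, 4.5]
grip_width: 0.0512
clock: 11.35
eef_pos: [0.4968, 0.0575, 0.0005]
tool_rot: [-0.025, 1.0, 0.014, -0.004]
ft_force: [-9.2, -0.6, 7.7]
grip_width: 0.0511
t 11.35 p [496.8  57.5   0.5] yaw -3.0921 brd [-81.8  10.    0.5] F [-9.3 -0.1  7.7] w 0.0511
```

View pics/s4.png

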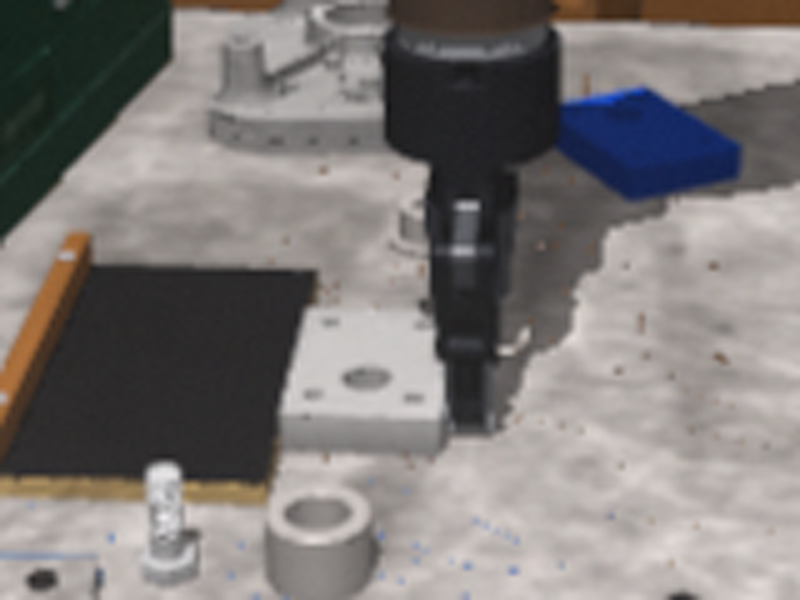

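View pics/t4.png

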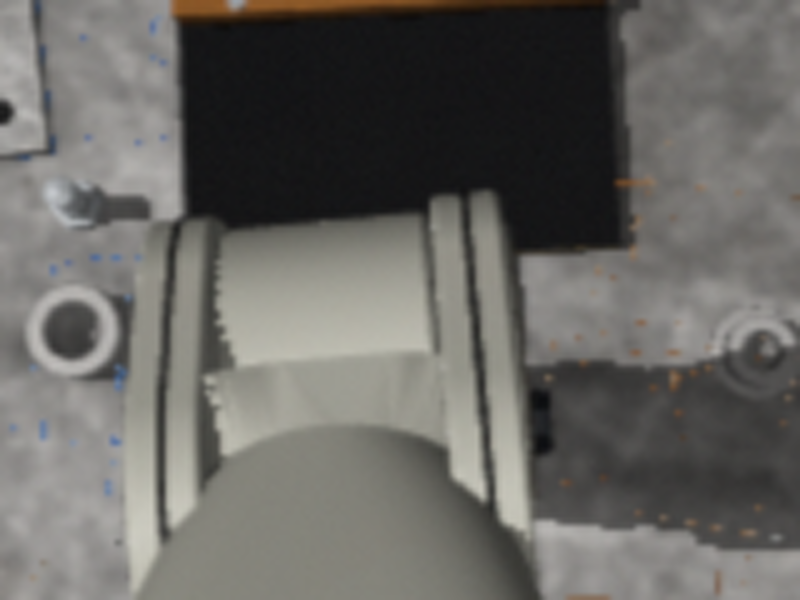

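Block is flush against the board front edge (crop x≈280–300), reaction about 9 N. Now I start the tip-up arc in small steps with force feedback.

```bash
python3 -m inch '[[-0.001,0,-0.002,0,0.4],[-0.001,0,-0.004,0,0.4]]';python3 -m inch '[[-0.0005,0,-0.002,0,0.4],[-0.0005,0,-0.004,0,0.4]]'; python3 -c "
from h import *
st()"
```

```text
clock: 11.7
eef_pos: [0.4971, 0.0572, 0.0034]
tool_rot: [-0.025, 1.0, 0.013, -0.005]
ft_force: [-6.6, -0.3, -0.8]
grip_width: 0.0515
clock: 11.95
eef_pos: [0.4972, 0.0571, 0.0072]
tool_rot: [-0.025, 1.0, 0.014, -0.005]
ft_force: [-6.8, -0.8, -1.1]
grip_width: 0.0512
t 11.95 p [497.2  57.1   7.2] yaw -3.0919 brd [-81.5   9.6   7.2] F [-6.8 -0.4 -1.1] w 0.0512
```

```bash
python3 -c "
from h import *
crop('side',(265,205),130,96,6,'s5.png')"
```

```text
(no output)
```

View pics/s5.png

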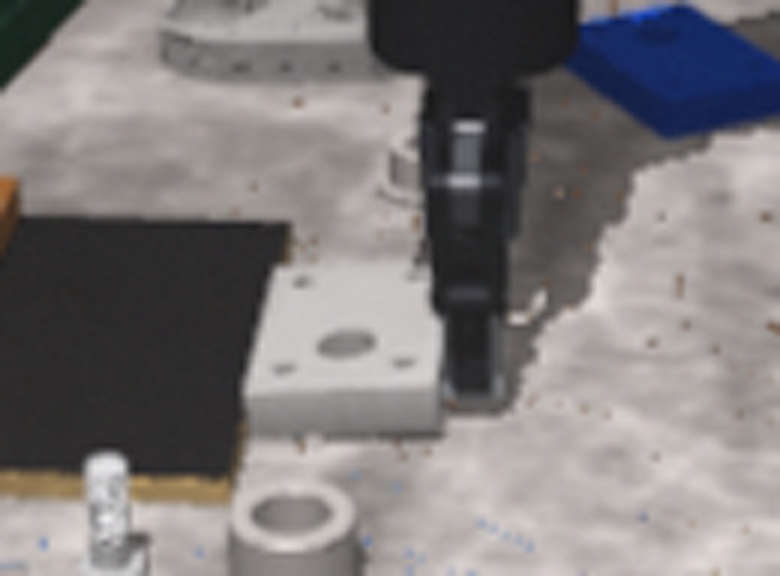

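Near lower corner moved up ~1.7 px (≈4 mm) while the far corner stayed put, so it is tipping. I'll press a bit harder and continue.

```bash
python3 -m inch '[[-0.0015,0,-0.002,0,0.4],[-0.0018,0,-0.004,0,0.4],[-0.002,0,-0.006,0,0.4]]';python3 -m inch '[[-0.0005,0,-0.002,0,0.4],[-0.001,0,-0.004,0,0.4],[-0.002,0,-0.006,0,0.4]]'; python3 -c "
from h import *
st()
crop('side',(265,205),130,96,6,'s6.png')"
```

```text
clock: 12.38
eef_pos: [0.4977, 0.0571, 0.0128]
tool_rot: [-0.025, 1.0, 0.014, -0.007]
ft_force: [-10.4, -0.3, -0.6]
grip_width: 0.051
clock: 12.75
eef_pos: [0.4986, 0.0571, 0.0186]
tool_rot: [-0.025, 1.0, 0.014, -0.008]
ft_force: [-11.3, -0.5, 1.5]
grip_width: 0.0512
t 12.75 p [498.6  57.1  18.6] yaw -3.092 brd [-80.    9.6  18.6] F [-11.4   0.    1.5] w 0.0512
```

View pics/s6.png

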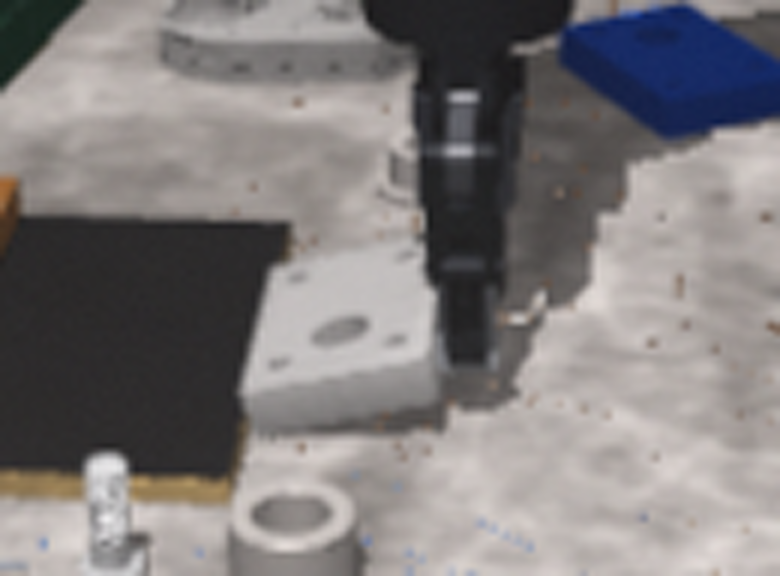

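```bash
python3 -m inch '[[-0.0007,0,-0.002,0,0.4],[-0.0014,0,-0.004,0,0.4],[-0.002,0,-0.006,0,0.4]]';python3 -m inch '[[-0.0008,0,-0.002,0,0.4],[-0.0016,0,-0.004,0,0.4],[-0.0024,0,-0.006,0,0.4]]';python3 -m inch '[[-0.0009,0,-0.002,0,0.4],[-0.0018,0,-0.004,0,0.4],[-0.0027,0,-0.006,0,0.4]]'; python3 -c "
from h import *
st()
crop('side',(265,205),130,96,6,'s7.png')"
```

```text
clock: 13.18
eef_pos: [0.5001, 0.0571, 0.0245]
tool_rot: [-0.025, 1.0, 0.014, -0.008]
ft_force: [-12.7, 0.5, 2.5]
grip_width: 0.0512
clock: 13.55
eef_pos: [0.5021, 0.0572, 0.0306]
tool_rot: [-0.025, 1.0, 0.014, -0.009]
ft_force: [-14.2, 0.9, 4.3]
grip_width: 0.0512
clock: 13.92
eef_pos: [0.5049, 0.0572, 0.0368]
tool_rot: [-0.025, 1.0, 0.014, -0.009]
ft_force: [-16.0, 0.5, 5.6]
grip_width: 0.0514
t 13.93 p [504.9  57.2  36.8] yaw -3.0921 brd [-73.8   9.4  36.8] F [-15.9   1.2   5.6] w 0.0514
```

View pics/s7.png

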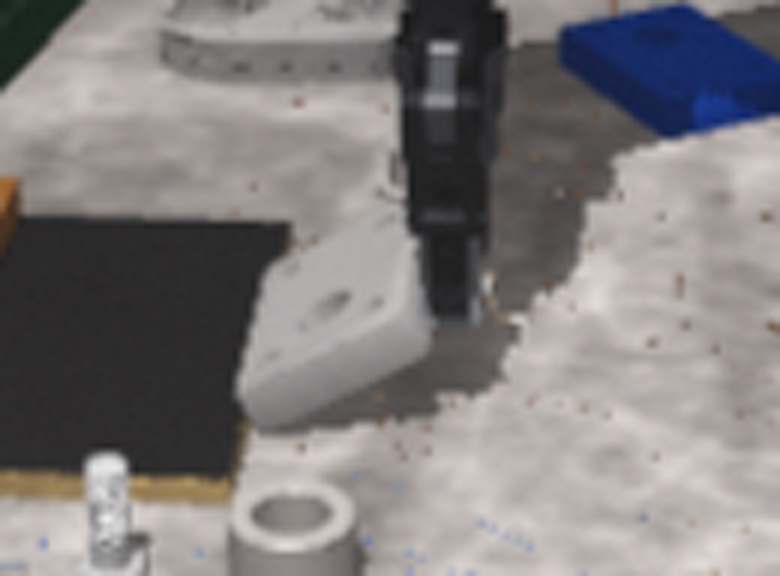

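```bash
python3 -m inch '[[-0.0008,0,-0.002,0,0.4],[-0.0016,0,-0.004,0,0.4],[-0.0025,0,-0.006,0,0.4]]';python3 -m inch '[[-0.0011,0,-0.0018,0,0.4],[-0.0022,0,-0.0036,0,0.4],[-0.0033,0,-0.0054,0,0.4]]'; python3 -c "
from h import *
st()
crop('side',(265,200),130,96,6,'s8.png')"
```

```text
clock: 14.35
eef_pos: [0.5085, 0.0573, 0.0434]
tool_rot: [-0.025, 1.0, 0.014, -0.007]
ft_force: [-14.3, 1.3, 6.9]
grip_width: 0.0513
clock: 14.72
eef_pos: [0.5125, 0.0574, 0.0493]
tool_rot: [-0.024, 1.0, 0.014, -0.007]
ft_force: [-14.0, 0.6, 8.9]
grip_width: 0.0512
t 14.72 p [512.5  57.4  49.3] yaw -3.0925 brd [-66.1   9.1  49.3] F [-14.    1.3   8.9] w 0.0512
```

View pics/s8.png

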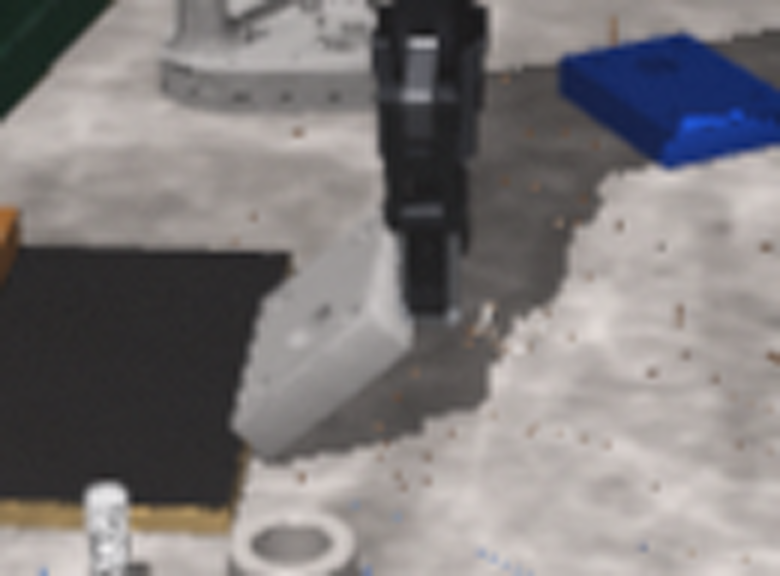

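```bash
python3 -m inch '[[-0.0016,0,-0.0017,0,0.4],[-0.0032,0,-0.0034,0,0.4],[-0.0048,0,-0.005,0,0.4]]';python3 -m inch '[[-0.0018,0,-0.0015,0,0.4],[-0.0036,0,-0.003,0,0.4],[-0.0054,0,-0.0044,0,0.4]]'; python3 -c "
from h import *
st()
crop('side',(265,200),130,96,6,'s9.png')"
```

```text
clock: 15.15
eef_pos: [0.5171, 0.0575, 0.0547]
tool_rot: [-0.024, 1.0, 0.014, -0.007]
ft_force: [-15.7, 0.8, 13.1]
grip_width: 0.0513
clock: 15.52
eef_pos: [0.5224, 0.0578, 0.0599]
tool_rot: [-0.024, 1.0, 0.014, -0.007]
ft_force: [-18.1, 1.7, 18.4]
grip_width: 0.0512
t 15.53 p [522.4  57.8  59.9] yaw -3.0927 brd [-56.2   9.1  59.9] F [-18.    2.6  18.4] w 0.0512
```

View pics/s9.png

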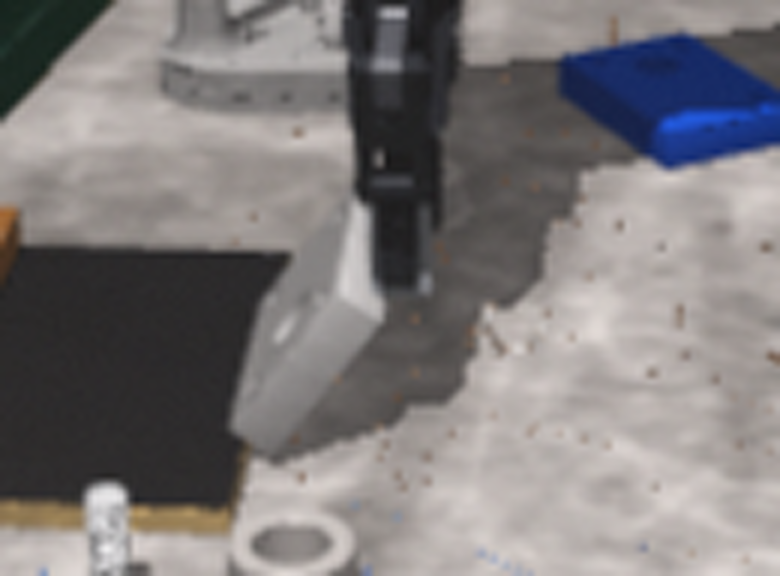

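```bash
python3 -m inch '[[-0.0014,0,-0.0024,0,0.4],[-0.0028,0,-0.0048,0,0.4],[-0.0042,0,-0.0072,0,0.4]]'; python3 -c "
from h import *
st()"; python3 -m inch '[[-0.0021,0,-0.0015,0,0.4],[-0.0042,0,-0.003,0,0.4],[-0.0062,0,-0.0045,0,0.4]]'; python3 -c "
from h import *
st()
crop('side',(260,200),130,96,6,'s10.png')"
```

```text
clock: 15.95
eef_pos: [0.5318, 0.0581, 0.0679]
tool_rot: [-0.025, 1.0, 0.014, -0.002]
ft_force: [-5.1, 1.6, 6.6]
grip_width: 0.0514
t 15.95 p [531.8  58.1  67.9] yaw -3.0922 brd [-46.8   8.9  67.9] F [-5.   1.8  6.6] w 0.0514
clock: 16.32
eef_pos: [0.5397, 0.0585, 0.0726]
tool_rot: [-0.025, 1.0, 0.015, -0.0]
ft_force: [-3.7, 2.6, 5.9]
grip_width: 0.0514
t 16.32 p [539.7  58.5  72.6] yaw -3.092 brd [-38.9   8.9  72.6] F [-3.5  2.8  5.9] w 0.0514
```

View pics/s10.png

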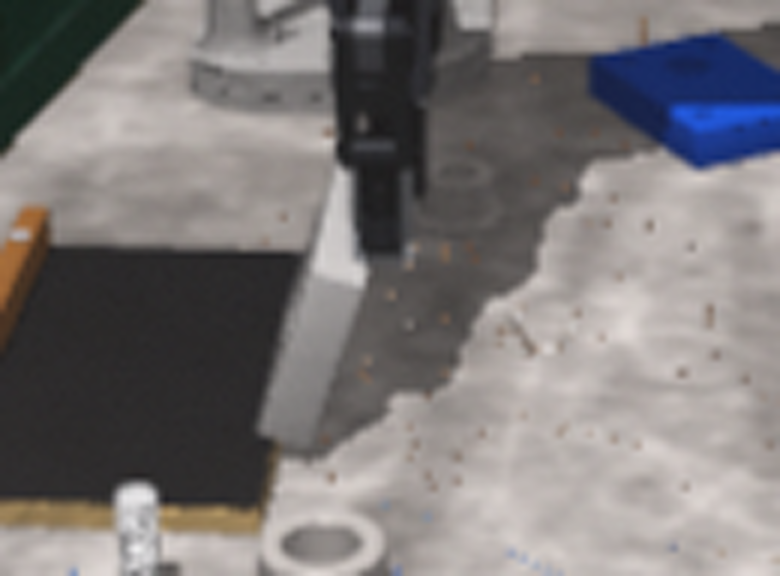

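```bash
python3 -m inch '[[-0.0026,0,-0.0005,0,0.4],[-0.0052,0,-0.001,0,0.4],[-0.0078,0,-0.0012,0,0.4]]'; python3 -c "
from h import *
st()
crop('side',(260,200),130,96,6,'s11.png')"
```

```text
clock: 16.75
eef_pos: [0.5482, 0.0591, 0.0755]
tool_rot: [-0.025, 1.0, 0.015, 0.001]
ft_force: [-6.9, 3.1, 18.1]
grip_width: 0.0516
t 16.75 p [548.2  59.1  75.5] yaw -3.092 brd [-30.4   9.1  75.5] F [-6.7  3.4 18.1] w 0.0516
```

View pics/s11.png

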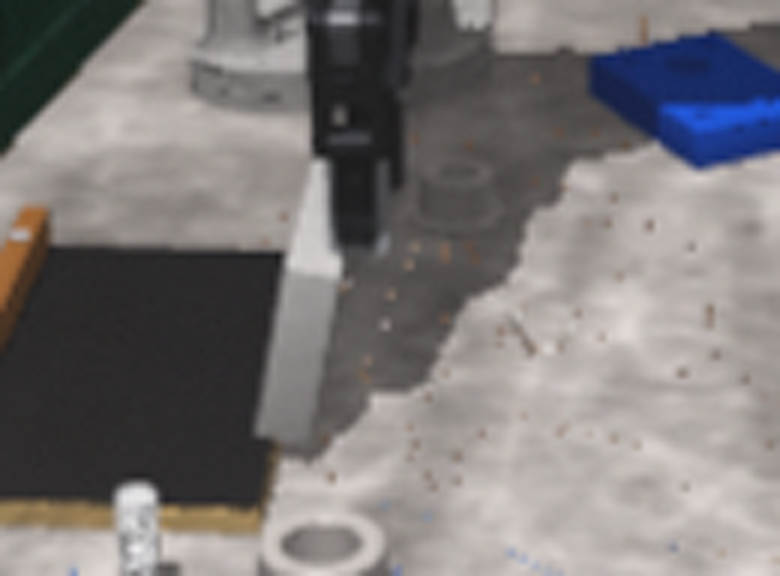

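```bash
python3 -m inch '[[-0.0027,0,-0.0015,0,0.4],[-0.0054,0,-0.002,0,0.4],[-0.008,0,-0.0025,0,0.4]]'; python3 -c "
from h import *
st()
crop('side',(260,200),130,96,6,'s12.png')"
```

```text
clock: 17.18
eef_pos: [0.5577, 0.0598, 0.0784]
tool_rot: [-0.025, 1.0, 0.015, 0.003]
ft_force: [-3.8, 3.5, 13.8]
grip_width: 0.0514
t 17.18 p [557.7  59.8  78.4] yaw -3.0915 brd [-20.9   9.3  78.4] F [-3.6  3.7 13.8] w 0.0514
```

View pics/s12.png

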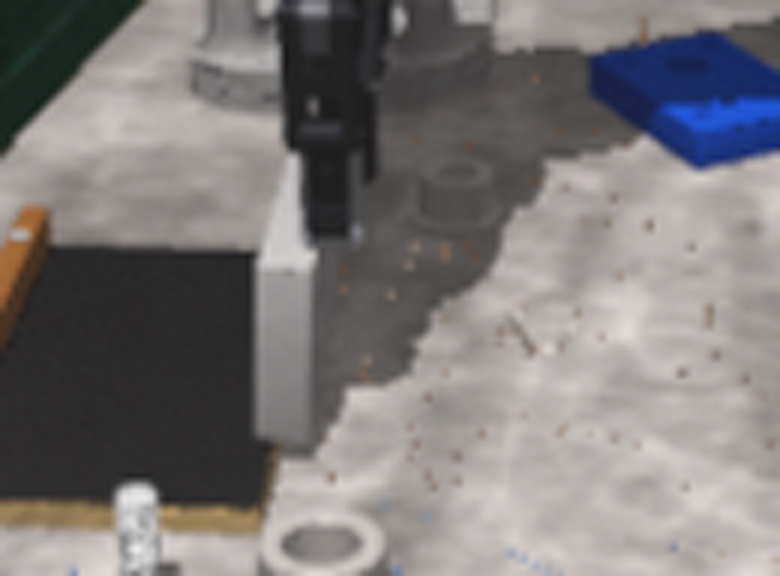

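Upright now, about balanced on the board's front edge (crop base (258–310,440)). Drive it on forward.

```bash
python3 -m inch '[[-0.0035,0,-0.0002,0,0.4],[-0.007,0,-0.0002,0,0.4],[-0.0105,0,0,0,0.4]]'; python3 -c "
from h import *
st()
crop('side',(260,200),130,96,6,'s13.png')"
```

```text
clock: 17.6
eef_pos: [0.5701, 0.0604, 0.0804]
tool_rot: [-0.025, 1.0, 0.015, 0.005]
ft_force: [-3.3, 3.2, 20.9]
grip_width: 0.0513
t 17.6 p [570.1  60.4  80.4] yaw -3.0914 brd [-8.5  9.3 80.4] F [-3.1  3.4 20.9] w 0.0513
```

View pics/s13.png

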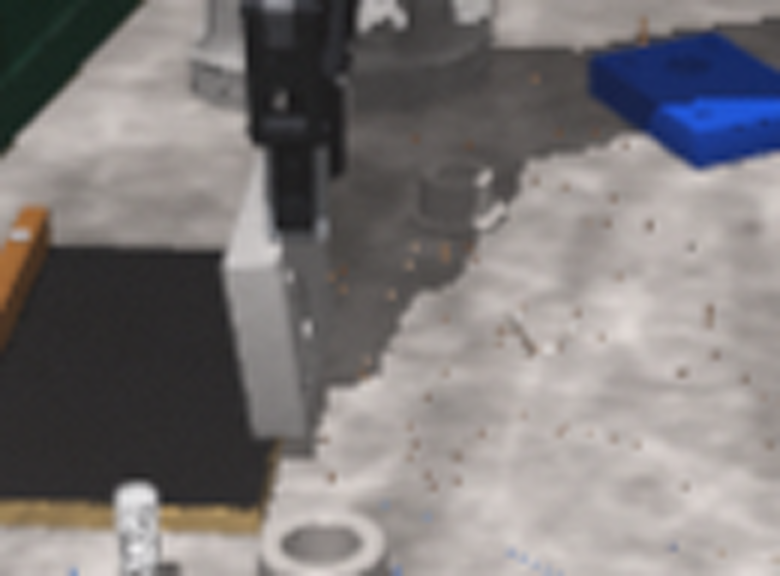

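```bash
python3 -m inch '[[-0.004,0,-0.001,0,0.4],[-0.008,0,-0.001,0,0.4],[-0.012,0,-0.001,0,0.4],[-0.016,0,-0.001,0,0.4]]'; python3 -c "
from h import *
st()
crop('side',(260,200),130,96,6,'s14.png')"
```

```text
clock: 18.15
eef_pos: [0.5871, 0.061, 0.0808]
tool_rot: [-0.025, 1.0, 0.015, 0.006]
ft_force: [0.8, 2.3, 12.4]
grip_width: 0.0512
t 18.15 p [587.1  61.   80.8] yaw -3.0913 brd [ 8.6  9.1 80.8] F [ 0.9  2.3 12.4] w 0.0512
```

View pics/s14.png

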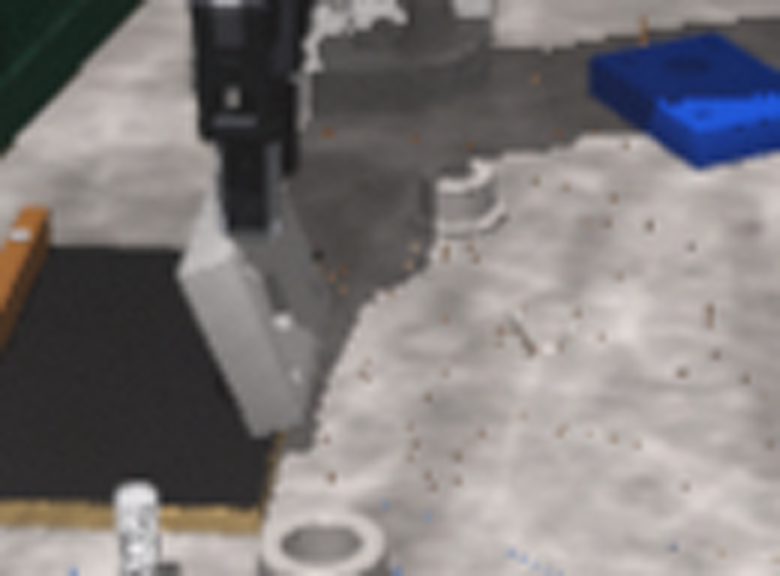

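```bash
python3 -m inch '[[-0.003,0,-0.001,0,0.4],[-0.006,0,-0.003,0,0.4],[-0.008,0,-0.006,0,0.4],[-0.008,0,-0.01,0,0.4],[-0.008,0,-0.012,0,0.4]]'; python3 -c "
from h import *
st()
crop('side',(260,200),130,96,6,'s15.png')"
```

```text
clock: 18.82
eef_pos: [0.5892, 0.0594, 0.0878]
tool_rot: [-0.024, 1.0, 0.014, -0.001]
ft_force: [0.5, -0.1, -0.5]
grip_width: 0.0512
t 18.82 p [589.2  59.4  87.8] yaw -3.0926 brd [10.6  7.4 87.8] F [ 0.5 -0.1 -0.5] w 0.0512
```

View pics/s15.png

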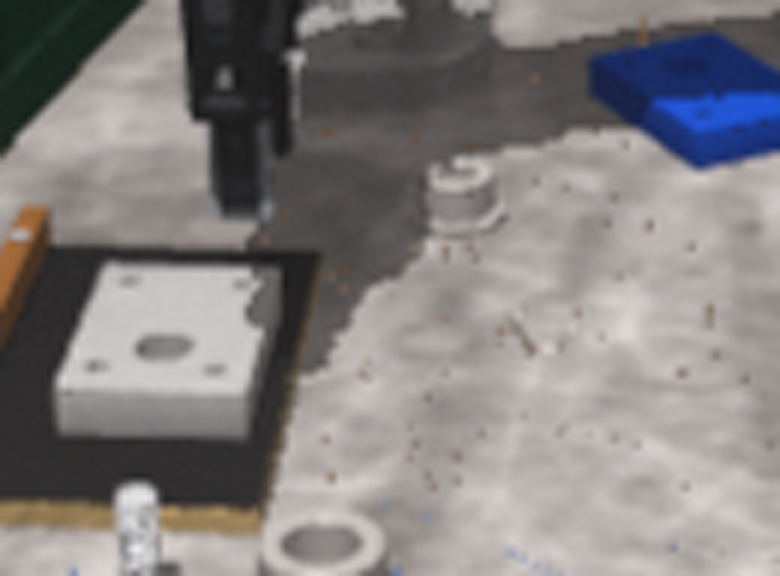

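The block has rolled over and lies on the board, other face up (crop (150,350)). Next I retreat behind it and look with both cameras.

```bash
python3 -m inch '[[0.03,0,0,0,0.4],[0.06,0,0,0,0.4],[0.1,0,0,0,0.4],[0.15,0,0,0,0.4],[0.2,0,0,0,0.4],[0.24,0,0,0,0.4],[0.24,0,0,0,0.4]]'; python3 -c "
from h import *
st()
for n in('top','side'):
    im=bot.camera(n);crop(n,(240,180) if n=='top' else (240,205),160,120,5,n+'15.png',im)
    for m in bot.masks_of(n,'block')[:3]:
        p=m['pixels'].astype(np.uint8); c=max(cv2.findContours(p,0,1)[0],key=cv2.contourArea)
        print(n,round(m['score'],2),np.round(cv2.boxPoints(cv2.minAreaRect(c)),1).tolist())
"
```

```text
clock: 19.75
eef_pos: [0.3459, 0.0474, 0.0878]
tool_rot: [-0.025, 1.0, 0.014, -0.003]
ft_force: [0.8, 0.1, 0.4]
grip_width: 0.0514
t 19.75 p [345.9  47.4  87.8] yaw -3.0922 brd [-233.     7.3   87.8] F [0.8 0.1 0.4] w 0.0514
top 0.69 [[336.79998779296875, 255.1999969482422], [374.79998779296875, 229.8000030517578], [393.29998779296875, 257.5], [355.20001220703125, 282.79998779296875]]
top 0.67 [[212.0, 155.60000610351562], [257.3999938964844, 152.6999969482422], [259.5, 186.3000030517578], [214.10000610351562, 189.1999969482422]]
side 0.89 [[204.0, 195.0], [242.0, 195.0], [242.0, 225.0], [204.0, 225.0]]
side 0.55 [[292.0, 161.39999389648438], [329.5, 154.6999969482422], [333.29998779296875, 176.5], [295.79998779296875, 183.10000610351562]]
```

View pics/top15.png

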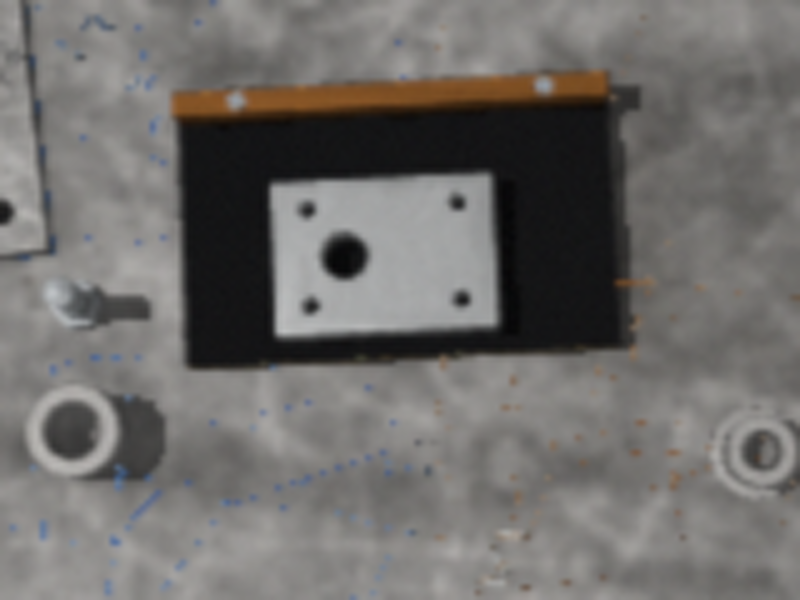

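View pics/side15.png

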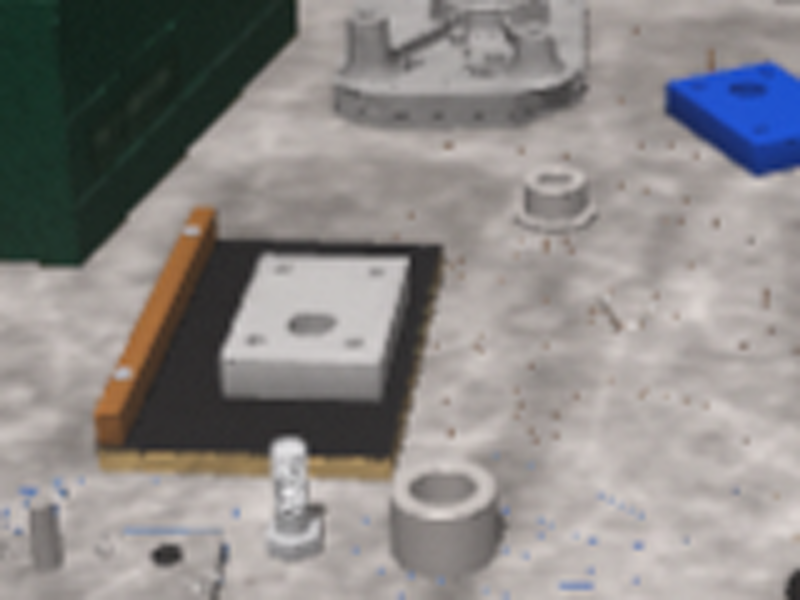

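Run:
```python
from h import *
T=lambda x,y:(160+(x+.5)/5-.5,120+(y+.5)/5-.5)
for n,(q,z) in {"fL":((270,184),.032),"fR":((493,174),.032),"nR":((499,327),.032),"nL":((276,338),.032),"sL":((174,118),.012),"stoptopL":((172,95),.03),"stoptopR":((607,71),.03),"sfL":((175,119),.03),"sfR":((608,100),.03),"eL":((188,367),.012),"eR":((618,348),.012)}.items():
    p=back("top",T(*q),z)[0]; d=p-EDGE; print(n,np.round([d@BX*1e3,d@BY*1e3],1),(p*1e3).round(1))
```

```text
fL [79.5 57.9] [655.5 113.2  32. ]
fR [ 79.5 -42.9] [660.5  12.5  32. ]
nR [  9.8 -42.5] [590.9   9.5  32. ]
nL [ 9.3 57.4] [585.5 109.3  32. ]
sL [116.9 103.6] [690.7 160.7  12. ]
stoptopL [123.1 101.4] [697.  158.8  30. ]
stoptopR [125.3 -96.9] [708.9 -39.2  30. ]
sfL [111.9 100.3] [685.9 157.2  30. ]
sfR [111.8 -96.7] [695.4 -39.6  30. ]
eL [  0.3 100.1] [574.4 151.5  12. ]
eR [  0.3 -96.5] [584.  -44.9  12. ]
```

```bash
python3 -m inch '[[-0.03,0,0,0,0.4],[-0.07,0,0,0,0.4],[-0.12,0,0,0,0.4],[-0.16,0,0,0,0.4],[-0.19,0,0,0,0.4],[-0.205,0,0.02,0,0.4],[-0.205,0,0.045,0,0.4],[-0.205,0,0.065,0,0.4],[-0.205,0,0.073,0,0.4],[-0.205,0,0.074,0,0.4]]'; python3 -c "
from h import *
st()
crop('side',(240,205),160,120,5,'s16.png')"
```

```text
clock: 21.2
eef_pos: [0.5546, 0.06, 0.0134]
tool_rot: [-0.025, 1.0, 0.014, -0.001]
ft_force: [0.7, -0.2, -0.5]
grip_width: 0.051
t 21.2 p [554.6  60.   13.4] yaw -3.0923 brd [-24.    9.6  13.4] F [ 0.7 -0.3 -0.5] w 0.051
```

View pics/s16.png

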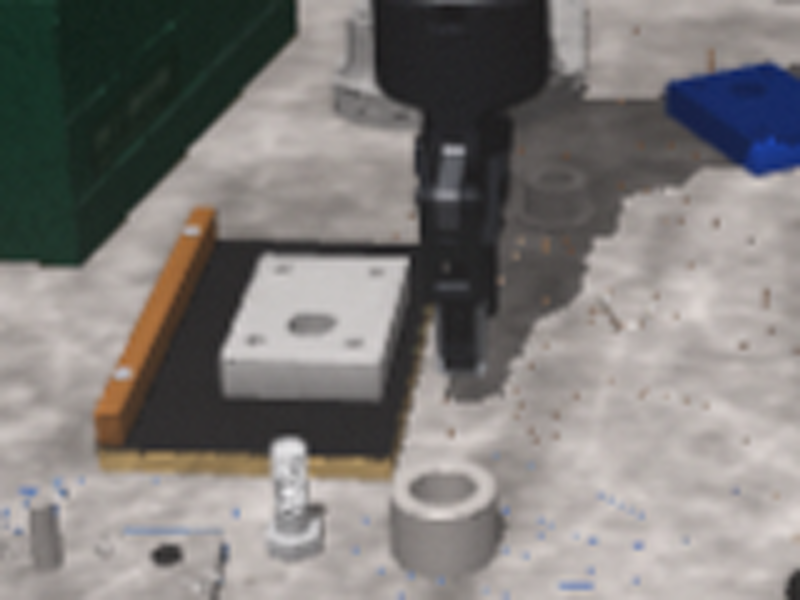

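```bash
python3 -m inch '[[-0.01,-0.002,0,0,0.4],[-0.017,-0.002,0,0,0.4],[-0.021,-0.002,0,0,0.4],[-0.025,-0.002,0,0,0.4],[-0.029,-0.002,0,0,0.4],[-0.033,-0.002,0,0,0.4],[-0.037,-0.002,0,0,0.4],[-0.041,-0.002,0,0,0.4],[-0.045,-0.002,0,0,0.4],[-0.048,-0.002,0,0,0.4]]'; python3 -c "
from h import *
st()";python3 -m inch '[[-0.002,0,0,0,0.4],[-0.004,0,0,0,0.4],[-0.005,0,0,0,0.4]]';python3 -m inch '[[-0.001,0,0,0,0.4],[-0.002,0,0,0,0.4]]'; python3 -c "
from h import *
st()"
```

```text
clock: 22.5
eef_pos: [0.6027, 0.0603, 0.0139]
tool_rot: [-0.025, 1.0, 0.014, -0.001]
ft_force: [-1.8, 0.8, -0.0]
grip_width: 0.0511
t 22.5 p [602.7  60.3  13.9] yaw -3.0924 brd [24.1  7.6 13.9] F [-1.8  0.9 -0. ] w 0.0511
clock: 22.88
eef_pos: [0.6075, 0.0605, 0.0139]
tool_rot: [-0.025, 1.0, 0.014, -0.001]
ft_force: [-2.3, 0.1, -0.2]
grip_width: 0.051
clock: 23.12
eef_pos: [0.6094, 0.0607, 0.0139]
tool_rot: [-0.025, 1.0, 0.014, -0.001]
ft_force: [-2.1, 0.7, -0.3]
grip_width: 0.0511
t 23.12 p [609.4  60.7  13.9] yaw -3.0923 brd [30.8  7.7 13.9] F [-2.1  0.8 -0.3] w 0.0511
```

```bash
python3 -m inch '[[-0.001,0,0,0,0.4],[-0.002,0,0,0,0.4]]';python3 -m inch '[[-0.001,0,0,0,0.4],[-0.002,0,0,0,0.4]]'; python3 -c "
from h import *
st()"
```

```text
clock: 23.38
eef_pos: [0.6098, 0.0606, 0.0139]
tool_rot: [-0.025, 1.0, 0.014, -0.002]
ft_force: [-6.3, -0.8, 4.7]
grip_width: 0.0512
clock: 23.62
eef_pos: [0.6099, 0.0607, 0.0139]
tool_rot: [-0.025, 1.0, 0.014, -0.004]
ft_force: [-11.7, -1.3, 7.9]
grip_width: 0.0515
t 23.62 p [609.9  60.7  13.9] yaw -3.0921 brd [31.3  7.6 13.9] F [-11.7  -0.7   7.9] w 0.0515
```

Seated: the advance stopped with 11.7 N at TCP 31.3 mm past the edge, as predicted. I back off and check.

```bash
python3 -m inch '[[0.001,0,0,0,0.4],[0.002,0,0,0,0.4],[0.003,0,0,0,0.4],[0.004,0,0,0,0.4],[0.007,0,0,0,0.4],[0.015,0,0,0,0.4],[0.04,0,0,0,0.4],[0.06,0,0,0,0.4],[0.08,0,-0.03,0,0.4],[0.08,0,-0.07,0,0.4]]';python3 -m inch '[[0.03,0,-0.03,0,0.4],[0.08,0,-0.05,0,0.4],[0.13,0,-0.05,0,0.4],[0.18,0,-0.05,0,0.4],[0.2,0,-0.05,0,0.4],[0.2,0,-0.05,0,0.4]]'; python3 -c "
from h import *
st()
for n in('top','side'):
    im=bot.camera(n);crop(n,(240,170) if n=='top' else (235,205),160,120,5,n+'17.png',im)
for t in('block_center','block','board_stop','steel_bush','flanged_bush','bolt'):
    print(t,[[(round(d['score'],2),np.round(np.array(d['point'])*[512,384],1).tolist()) for d in bot.spot_point(n,t)[:2]] for n in('top','side')])
"
```

```text
clock: 24.88
eef_pos: [0.5306, 0.0548, 0.0836]
tool_rot: [-0.025, 1.0, 0.014, -0.003]
ft_force: [0.8, 0.3, 0.0]
grip_width: 0.0511
clock: 25.62
eef_pos: [0.3329, 0.0437, 0.1345]
tool_rot: [-0.025, 1.0, 0.014, -0.0]
ft_force: [0.6, -0.7, -0.6]
grip_width: 0.051
t 25.62 p [332.9  43.7 134.5] yaw -3.0921 brd [-246.1    4.3  134.5] F [ 0.6 -0.7 -0.6] w 0.051
block_center [[(0.83, [238.3, 157.7]), (0.72, [312.2, 207.8])], [(0.97, [210.0, 211.8]), (0.73, [312.6, 170.3])]]
block [[(0.82, [364.3, 254.8]), (0.81, [234.8, 154.7])], [(0.63, [210.2, 206.7]), (0.61, [313.6, 169.7])]]
board_stop [[(0.72, [312.2, 207.7]), (0.56, [237.2, 139.7])], [(0.82, [193.3, 210.1]), (0.24, [217.5, 220.5])]]
steel_bush [[(0.8, [177.0, 210.5]), (0.32, [236.7, 155.9])], [(0.57, [247.8, 255.3])]]
flanged_bush [[(0.68, [308.4, 206.7])], [(0.72, [268.4, 188.1])]]
bolt [[(0.53, [177.2, 178.4])], [(0.58, [216.6, 253.8]), (0.46, [196.9, 214.6])]]
```

View pics/top17.png

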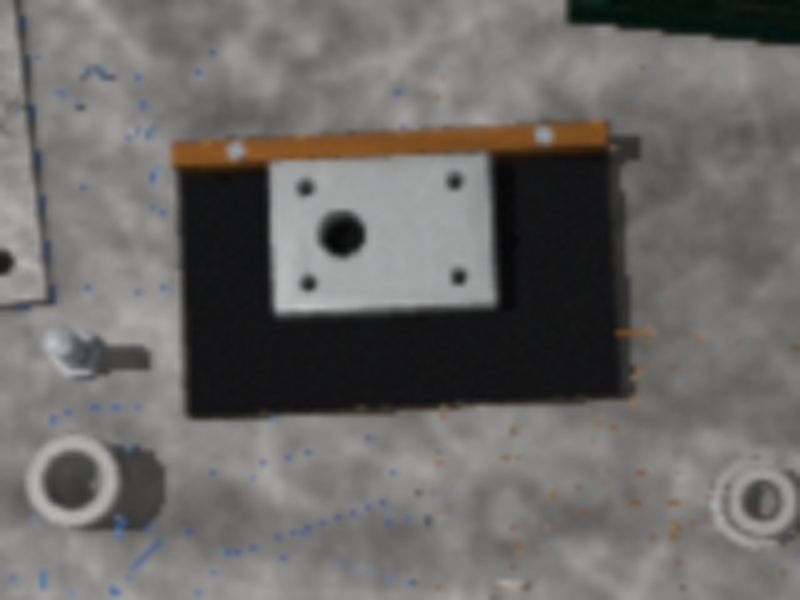

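View pics/side17.png

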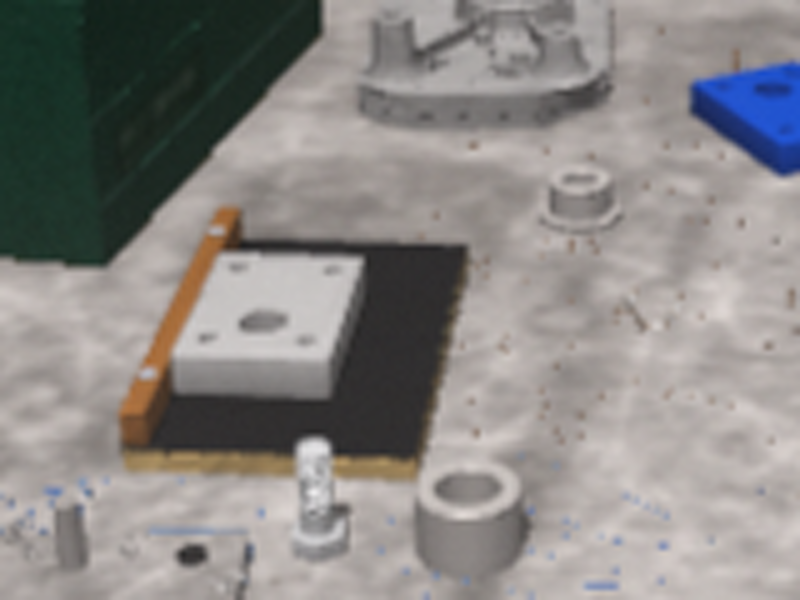

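The long side is flush and square against the strip in the top view (crop (270,163)–(490,153)). The bushes and bolt are at their original pixels, and the robot is clear.

```bash
python3 -c "
from workcell import bot
print(bot.job_done(), bot.get_obs()['clock'])"
```

```text
the job is handed in; nothing more can be done
the job is handed in; nothing more can be done
```

The block is turned over and lies square against the wooden stop strip on the board, and the job is handed in. I finished at about 26 s of the 69 s allowed.

**What I did:** with the fingers held about 51 mm apart, I pushed the block flat until it sat square against the board's front edge. I then rolled it over the edge with a pressed arc of small steps, and pushed it about 33 mm across the rubber onto the strip. The robot backed well clear before handing in.

**Last checks:**
- **Seating:** the final push stopped at 11.7 N, where I had predicted contact with the strip. The top and side pictures show the long side flush and parallel to the strip, with no visible gap.
- **Other things:** the bushes and the bolt show at their original positions in the pictures.
- **Force:** the highest wrist force I read was about 26 N, at the end of a step during the roll. Forces are only reported at the end of each call, so peaks between readings are not known.

**What went wrong or disagreed:**
- **Joint limit:** the last joint reached its end stop on the first approach. I turned the tool half a turn instead. It kept a sideways tilt of about 0.028 rad, which made no difference to the job.
- **False detections:** the networks sometimes reported the blue block or a bush in place of the thing asked for. I ignored those after checking against the pictures.
- **How it rolled:** the block climbed and turned on the board's top edge rather than about its far lower edge, and it landed cleanly.

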